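# Push the used bowl through the wash-up flap

## Robot

A 6-joint arm with a two-finger parallel gripper is mounted at the origin on a cart in front of the work surface, level with it; the furniture and walls round the work are solid. World frame = base frame: x ahead of the robot, y to its left, z up, the work surface at z = 0. Lengths are in m, angles in rad, forces in N, time in s.
With the tool pointing down it reaches from about 0.35 to 0.95 m from the base axis. Payload 17.4 kg.
Tool frame: the origin (TCP) lies at the very end of the fingers, on their centre line; the grasp point (between the pads) lies 19 mm behind it; z points along the fingers, y is the line along which they close (so a half turn about z gives the same grasp; the last joint's range is limited). The gripper opens to 93 mm and grips with 3 to 60 N. Pads are 15 mm wide; open, the fingers measure 128 mm over their backs; the gripper's body (75 mm by 188 mm) begins 65 mm behind the grasp point.
Start: joints at [-1.247, 0.116, 1.442, -0, 1.584, -0.038], TCP at [0.239, -0.631, 0.219] pointing down, gripper open.
Joint ranges: [-2.83, 2.83], [-0.83, 2.19], [0.07, 2.5], [-1.14, 4.28], [0.01, 3], [-2.97, 2.97]. Speed limits (rad/s): [1.89, 1.89, 2.22, 3.14, 3.14, 3.14].

## Interface

Orientations are given as a 3x3 rotation matrix whose columns are the frame's x, y, z axes.
In Python, from bench import manip gives the robot as it stands.
- The arm moves only by the tool step_arm, never from a script. Its argument "plan" is text: rows parted by semicolons, each of 7 numbers parted by spaces: the opening, from 0 (shut) to 1 (fully open), then the shift along the tool's x, y, z in units of 0.04 m (1.0 is 0.04 m), then the turn, a rotation vector about the tool's x, y, z in units of 4 degrees (1.0 is 4 degrees). A call has 1 to 10 rows; each row shifts and turns the commanded pose from where the row before left it, along the tool's axes as they then stand; what a row does not reach is not made up. A row lasts 1/8 s, in which the tool goes at most 62.5 mm and 10.7 degrees, less where a joint would pass 70% of its speed; a pose out of reach is approached as far as the arm can. A call with a number of a shift or a turn outside -1 to 1 is refused whole. A call with a gripper value outside its range is refused whole. The fingers move at their own pace and stop on an object; "grip_force" is the grip in N (left out, the last holds). Time passes only in rows, so rows that do not move let the fingers close. It gives the time, the measured TCP pose, the force, the opening and the grip force at its end, in the units of the state.
- manip.sense(): the state, without advancing time (a new reading comes with each control period).
- manip.snapshot(name): name is "side" or "top" or "wrist"; returns a dict with "image" (400x640x3 uint8, blue, green, red), "mtx" (3x3 intrinsics, pixels), "rvec" (rotation vector, rad) and "tvec" (3), from world to camera coordinates, as OpenCV has them; the wrist camera has in their place "hand_eye" (4x4, takes a point from camera to tool coordinates, whose origin is the TCP and whose axes are the flange's). Camera axes: x right, y down, z forward; pixel columns grow to the right and rows downward; lengths in m; the calibration is good to about 2 mm. A picture is of the moment at which its call begins: read the wrist's pose just before it. There is no depth.
- manip.sign_off(): hands the job in; it is judged then, once.
The state is a dict: "time": time; "joint_positions": joint angles; "dq": joint speeds; "joint_efforts": joint torques, N m; "position": TCP position; "orientation": TCP orientation; "contact_force": force on the tool from outside, world axes, zero at the start; "moment": the same for the moment, N m; "opening": opening from 0.0 (shut) to 1.0 (fully open); "grip_force": force on a finger pad.
Only numpy, scipy, OpenCV 4.12 (cv2) and the standard library are available. Lean on these libraries where they do the work, as an engineer would, in place of code of your own. Each camera call takes 0.05 s, during which the arm holds its last target. There are 200 camera calls.

## Task

Push the blue-grey feeding bowl that stands on the steel deck along the deck and through the orange swing flap of the wash-up chute until it slides down the ramp into the box behind, then draw the fingers back out so that the flap hangs shut again. Only push the bowl: do not lift it or tip it over, and leave the jar and the feed cup on top of the chute where they stand.

Things in the scene. Friction and masses are not known exactly. Their poses are not given: they have to be found in the camera images.
- chute: fixed white wash-up chute with a steel deck in front. Origin on the table top, right below the middle of the flap; x = the way the bowl is pushed (level, through the flap into the box; roughly to the robot's right), y = along the hinge, z up. The gateway at x = 0 is 168 mm wide between two posts (y = -84 and 84); two 26 mm high lead-in wings run 55 mm out from them, spreading to 190 mm apart.
- sill (a point): point on the deck's top at the middle of the gateway, below the flap, 90 mm above the table; axes as for the chute. The level steel deck is 190 mm wide and runs from 185 mm before this point to 45 mm beyond it. Deck and ramp are slippery (friction about 0.15); on the level the bowl stays where it is left.
- crest (a point): middle of the edge where the level deck ends, 45 mm beyond the flap. From here a polished ramp goes down at 27 degrees to the end wall, 165 mm farther (210 mm beyond the flap). The bowl slides down by itself once its centre is past this edge.
- hinge (a point): middle of the flap's hinge rod (8 mm thick, along the chute's y), 70 mm above the deck and 160 mm above the table. A clear hood, its top 77 mm above the deck, covers the box from 13 mm beyond the rod to the end wall, so fingers get in only below the rod.
- flap (a joint): orange swing flap, 160 mm wide, 4 mm thick with an 8 mm rounded white lower edge, smooth, 30 g, hanging from the hinge rod at the top of the gateway and reaching to 6 mm above the deck. 0 = hangs shut; grows (rad, to 1.5) as it is pushed inward, toward the chute's x. It cannot swing outward and falls shut by its own weight when nothing holds it.
- bowl: blue-grey round open feeding bowl, 129 mm across at its base (a little narrower at the rim), 39 mm high, 150 to 400 g; origin at the centre of its underside. It stands on the steel deck in front of the flap.
- jar: small open glass jar, 62 mm across, 60 mm high, standing on the chute's hood (167 mm above the table); origin at the centre of its underside. To be left alone.
- cup: small clear cup with yellow mash, 42 mm across, 38 mm high, standing on the chute's hood (167 mm above the table); origin at the centre of its underside. To be left alone.
- screen (a point): middle of the top edge of the brooder's clear upright screen at the robot's right, an obstacle between the robot's first pose and the work: it runs level from about x = 0.17, y = -0.15 m to x = 0.59, y = -0.47 m and stands from 70 to 460 mm above the table. Pass over it (or round its near end). A wire shelf hangs overhead 730 mm above the table, from x = 0.61 m on and y below 0.24 m.
Things that resemble listed ones, but are neither listed nor needed, are in the scene too. Of the things that look like the bowl, the larger one is meant.

How it is judged:
By the outcome, as a careful person would: the job done as asked, in the order asked, and still so for the second after the job is handed in, with the robot touching nothing.
It also fails if it takes over 45 s, if anything falls off the work surface, if the arm or the gripper's body presses on something with over 40 N, if the wrist force passes 120 N, or if a joint passes its speed limit or range.

## Working session

There is one attempt and no reset: what is moved stays moved. The work goes in short steps, Python scripts to look and compute and a tool call to move; the robot and the scene stay as the last step left them, time stands still between calls to the robot, and variables do not carry over. Pictures are saved under pics/ and viewed, at most 10 in all, crops included, and the job is handed in when it is done.

Besides the shell and the picture viewer there is one more tool, called after "Request:" as a command line: name --argument value ..., lists and objects as JSON in quotes. step_arm: Moves the arm, as the interface text tells. Shifts and turns lie within -1 to 1; 1 stands for 0.04 m of shift or 4 degrees of turn. Its arguments: {"type":"object","properties":{"plan":{"type":"string"},"grip_force":{"type":"number"}},"required":["plan"]}

```bash
mkdir -p pics; cat > h.py <<'E'
import numpy as np,cv2
from bench import manip
def cam(s):
    R=cv2.Rodrigues(np.array(s["rvec"],float))[0];return R,np.array(s["tvec"],float).ravel(),np.array(s["mtx"])
def ray(s,uv,z):
    R,t,K=cam(s);d=R.T@np.linalg.solve(K,[uv[0],uv[1],1.]);c=-R.T@t
    return c+d*(z-c[2])/d[2]
E
python3 - <<'E'
from h import *
import pickle
for n in("top","side"):
    s=manip.snapshot(n);cv2.imwrite(f"pics/{n}0.png",s["image"]);pickle.dump(s,open(n+"0.pkl","wb"))
    R,t,K=cam(s);print(n,-R.T@t,R[2])
print(manip.sense())
E
```

```text
top [ 0.44376053 -0.10006613  1.49139573] [ 0.12140214 -0.02261538 -0.99234574]
side [0.77937602 0.52496181 1.0091414 ] [-0.17443822 -0.64773776 -0.74162464]
{'time': 0.1, 'joint_positions': array([-1.24681312e+00,  1.16388841e-01,  1.44218195e+00, -3.07441315e-06,
        1.58402278e+00, -3.78053910e-02]), 'dq': array([-0.00225388, -0.0002144 ,  0.00016566, -0.00072461, -0.00166348,
       -0.00119972]), 'joint_efforts': array([-1.12835685e-03, -7.22895098e+01, -6.23868012e+01,  7.80814514e-02,
        2.27565371e-02, -9.66558127e-05]), 'position': array([ 0.2388419 , -0.63112983,  0.21802243]), 'orientation': array([[ 9.35265271e-01,  3.53947411e-01, -3.21552523e-04],
       [ 3.53947556e-01, -9.35264791e-01,  9.47869542e-04],
       [ 3.47592172e-05, -1.00032219e-03, -9.99999499e-01]]), 'contact_force': array([-0.37100173, -0.13461319, -0.14057728]), 'moment': array([ 0.07042322, -0.01267024,  0.00480468]), 'grip_force': 0.0, 'opening': 0.9994890690090792}
```

View pics/top0.png

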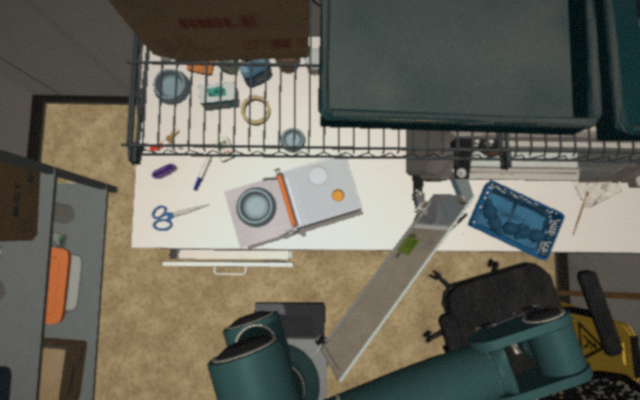

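View pics/side0.png

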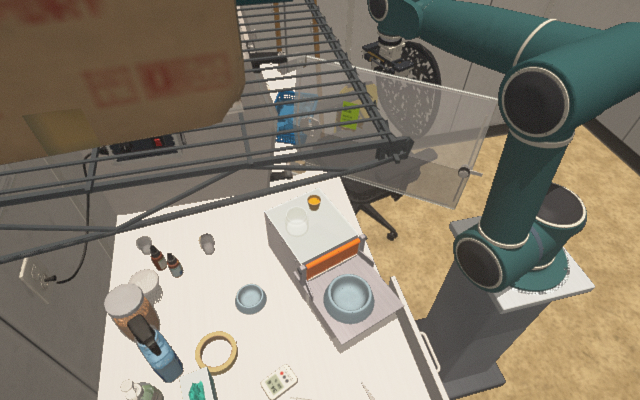

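The top view shows the bowl at about (256,207) and the orange flap from (279,172) to (296,230), with the deck's front edge at the left. The jar is at (318,175) and the cup at (338,195). The side view shows the bowl at (348,297) and the flap at (333,256).

```bash
python3 - <<'E'
from h import *
import pickle
T=pickle.load(open("top0.pkl","rb"));S=pickle.load(open("side0.pkl","rb"))
a=cv2.resize(T["image"][145:260,215:375],None,fx=4.5,fy=4.5,interpolation=cv2.INTER_CUBIC)
cv2.imwrite("pics/crop.png",a)
for n,s,(x0,x1,y0,y1) in(("top",T,(220,310,160,240)),("side",S,(290,375,225,285))):
    hsv=cv2.cvtColor(s["image"],cv2.COLOR_BGR2HSV)
    m=cv2.inRange(hsv,(3,130,100),(20,255,255));k=np.zeros_like(m);k[y0:y1,x0:x1]=m[y0:y1,x0:x1]
    c=max(cv2.findContours(k,0,2)[0],key=cv2.contourArea)
    b=cv2.boxPoints(cv2.minAreaRect(c));print(n,"flap",b.round(1).tolist())
    for p in b: print([ray(s,p,z).round(4)[:2].tolist() for z in(.16,.1)])
for n,s,box in(("top",T,(228,282,180,234)),("side",S,(318,380,265,330))):
    x0,x1,y0,y1=box;hsv=cv2.cvtColor(s["image"],cv2.COLOR_BGR2HSV)
    m=cv2.inRange(hsv,(85,40,30),(120,255,255));k=np.zeros_like(m);k[y0:y1,x0:x1]=m[y0:y1,x0:x1]
    c=max(cv2.findContours(k,0,2)[0],key=cv2.contourArea);e=cv2.fitEllipse(cv2.convexHull(c));print(n,"bowl",e,ray(s,e[0],.11),ray(s,e[0],.129))
E
```

```text
top flap [[277.0, 175.3000030517578], [280.70001220703125, 174.1999969482422], [295.70001220703125, 224.5], [292.1000061035156, 225.60000610351562]]
[[0.6643, 0.003], [0.6742, 0.0077]]
[[0.6678, -0.0081], [0.6779, -0.004]]
[[0.5142, -0.0568], [0.5174, -0.0549]]
[[0.5107, -0.0458], [0.5138, -0.0434]]
side flap [[300.3999938964844, 266.8999938964844], [357.3999938964844, 236.0], [364.0, 248.10000610351562], [307.0, 279.0]]
[[0.6777, -0.0021], [0.6705, -0.0393]]
[[0.5111, -0.0589], [0.4922, -0.1002]]
[[0.5067, -0.018], [0.4874, -0.0564]]
[[0.6698, 0.035], [0.662, 0.0004]]Traceback (most recent call last):
  File "<stdin>", line 15, in <module>
ValueError: max() iterable argument is empty
```

View pics/crop.png

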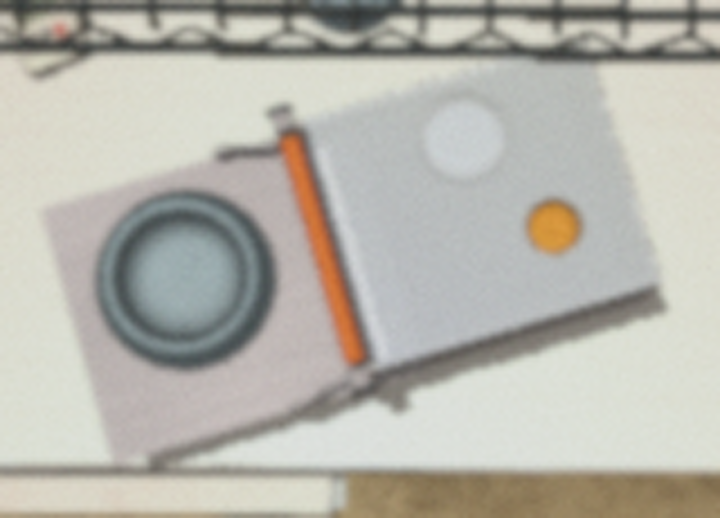

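```bash
python3 - <<'E'
from h import *
import pickle
T=pickle.load(open("top0.pkl","rb"));S=pickle.load(open("side0.pkl","rb"))
c=lambda u,v:(215+(u-2)/4.5,145+(v-2)/4.5)
f1,f2=ray(T,c(43,211),.09)[:2],ray(T,c(112,460),.09)[:2]
h1,h2=ray(T,c(291,135),.163)[:2],ray(T,c(355,362),.163)[:2]
y=(f1-f2)/np.linalg.norm(f1-f2);x=np.array([y[1],-y[0]])
print("deck width",np.linalg.norm(f1-f2),"ang",np.degrees(np.arctan2(y[1],y[0])),"sill from deck",(f1+f2)/2+.185*x)
yh=h1-h2;print("flap w",np.linalg.norm(yh),np.degrees(np.arctan2(yh[1],yh[0])),"mid",(h1+h2)/2)
# bowl: outer edges in crop, rim ~ height
for n,s,(x0,x1,y0,y1) in(("top",T,(226,284,178,236)),("side",S,(318,382,265,332))):
    im=s["image"][y0:y1,x0:x1].astype(int);d=(im[...,0]-im[...,2]);m=(d>d.min()+ (np.percentile(d,95)-np.median(d[:4]))*0.5+0).astype(np.uint8)
    m=((d>np.median(np.r_[d[0],d[-1]])+10)*255).astype(np.uint8)
    k=max(cv2.findContours(m,0,2)[0],key=cv2.contourArea)
    e=cv2.fitEllipse(cv2.convexHull(k));p=(e[0][0]+x0,e[0][1]+y0);print(n,p,e[1],ray(s,p,.105),ray(s,p,.125))
p=ray(T,c(185,278),.12);print("eye bowl",p)
E
```

```text
deck width 0.1838509136773256 ang 17.23852495460481 sill from deck [ 0.58825816 -0.02749425]
flap w 0.1605460665431508 16.671116301127633 mid [ 0.58927011 -0.02700623]
top (255.76183128356934, 206.79213905334473) (38.832672119140625, 39.53459167480469) [0.57163519 0.07213733 0.105     ] [0.56979049 0.06965314 0.125     ]
side (348.7106819152832, 298.7801055908203) (49.43210983276367, 51.25042724609375) [0.57486962 0.08240808 0.105     ] [0.57939339 0.09219756 0.125     ]
eye bowl [0.57168913 0.07060989 0.12      ]
```

Request:
step_arm --plan "0.55 0 -0.5 -1 0 0 0;0.55 0 -0.7 -1 0 0 0;0.55 0 -0.7 -1 0 0 0;0.55 0 -0.7 -1 0 0 0;0.55 0 -0.7 -1 0 0 0;0.55 0 -0.7 -1 0 0 0;0.55 0 -0.7 -1 0 0 0;0.55 0 -0.7 -1 0 0 0;0.55 0 -0.7 -1 0 0 0;0.55 0 0 -0.3 0 0 0"

```text
time: 1.35
position: [0.152, -0.4015, 0.5938]
orientation: [[0.935, 0.354, 0.001], [0.354, -0.935, -0.005], [-0.0, 0.005, -1.0]]
contact_force: [0.6, 0.0, -0.2]
opening: 0.551
grip_force: 0.0
```

Request:
step_arm --plan "0.55 0.75 -0.03 0 0 0 -1;0.55 0.75 -0.03 0 0 0 -1;0.55 0.75 -0.03 0 0 0 -1;0.55 0.75 -0.03 0 0 0 -1;0.55 0.75 -0.03 0 0 0 -1;0.55 0.75 -0.03 0 0 0 -1;0.55 0.75 -0.03 0 0 0 -1;0.55 0.75 -0.03 0 0 0 -1;0.55 0.75 -0.03 0 0 0 -1;0.55 0.75 -0.03 0 0 0 -1"

```text
time: 2.6
position: [0.3761, -0.2098, 0.589]
orientation: [[0.487, 0.873, -0.002], [0.873, -0.487, 0.001], [0.0, -0.002, -1.0]]
contact_force: [0.6, 0.5, -0.4]
opening: 0.548
grip_force: 0.0
```

Request:
step_arm --plan "0.55 0.75 -0.03 0 0 0 -1;0.55 0.75 -0.03 0 0 0 -1;0.55 0.75 -0.03 0 0 0 -1;0.55 0.75 -0.03 0 0 0 -1;0.55 0.75 -0.03 0 0 0 -1;0.55 0.75 -0.03 0 0 0 -1;0.55 0.75 -0.03 0 0 0 -1;0.55 0.75 -0.03 0 0 0 -1;0.55 0.75 -0.03 0 0 0 -1;0.55 0.75 -0.03 0 0 0 -1"

```text
time: 3.85
position: [0.4214, 0.0818, 0.5891]
orientation: [[-0.188, 0.982, -0.002], [0.982, 0.188, -0.0], [0.0, -0.002, -1.0]]
contact_force: [0.5, 0.0, -1.1]
opening: 0.552
grip_force: 0.0
```

Request:
step_arm --plan "0.55 0.75 0 0 0 0 -1;0.55 0.45 0 0 0 0 -0.55;0.55 0 0 0 0 0 0;0.55 0 0 0 0 0 0"

```text
time: 4.35
position: [0.4109, 0.1273, 0.5899]
orientation: [[-0.29, 0.957, -0.001], [0.957, 0.29, -0.0], [-0.0, -0.001, -1.0]]
contact_force: [0.6, 0.2, -0.4]
opening: 0.547
grip_force: 0.0
```

Request:
step_arm --plan "0.55 0.05 0.1 1 0 0 0;0.55 0.05 0.2 1 0 0 0;0.55 0.05 0.5 0.9 0 0 0;0.55 0.05 0.5 0.8 0 0 0;0.55 0.05 0.5 0.8 0 0 0;0.55 0.05 0.5 0.7 0 0 0;0.55 0.05 0.5 0.7 0 0 0;0.55 0.05 0.64 0.6 0 0 0;0.55 0 0 0 0 0 0;0.55 0 0 0 0 0 0"

```text
time: 5.6
position: [0.5373, 0.1822, 0.3313]
orientation: [[-0.29, 0.957, 0.0], [0.957, 0.29, 0.0], [-0.0, 0.0, -1.0]]
contact_force: [0.2, -0.9, 0.3]
opening: 0.552
grip_force: 0.0
```

Request:
step_arm --plan "0.55 0 0 0 0 -1 0;0.55 0 0 0 0 -1 0;0.55 0 0 0 0 -1 0;0.55 0 0 0 0 -1 0;0.55 0 0 0 0 -1 0;0.55 0 0 0 0 -1 0;0.55 0 0 0 0 -1 0;0.55 0 0 0 0 -0.5 0;0.55 0 0 0 0 0 0;0.55 0 0 0 0 0 0"

```text
time: 6.85
position: [0.5373, 0.1826, 0.3312]
orientation: [[-0.252, 0.957, 0.146], [0.829, 0.291, -0.477], [-0.499, 0.001, -0.867]]
contact_force: [0.7, 0.5, -1.0]
opening: 0.551
grip_force: 0.0
```

```bash
python3 - <<'E'
from h import *
import pickle
st=manip.sense();s=manip.snapshot("wrist");t=manip.snapshot("top")
pickle.dump((st,s,t),open("w1.pkl","wb"))
cv2.imwrite("pics/w1.png",np.vstack([s["image"],cv2.resize(t["image"][140:265,210:410],(640,400))])[:,:][::1])
cv2.imwrite("pics/w1.png",cv2.resize(cv2.imread("pics/w1.png"),(480,600)))
print(st["position"],st["orientation"],st["joint_positions"])
E
```

```text
[0.53728925 0.18263467 0.33118194] [[-2.51616664e-01  9.56801288e-01  1.45672063e-01]
 [ 8.29280472e-01  2.90741770e-01 -4.77245348e-01]
 [-4.98981917e-01  7.20114954e-04 -8.66612098e-01]] [ 0.54223072 -0.07491344  1.5197081  -0.52040136  1.80230613  0.15268368]
```

View pics/w1.png

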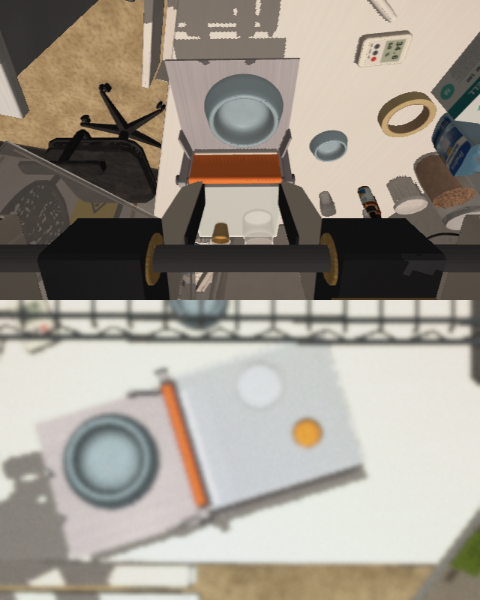

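The wrist view (scaled by 0.75) shows the deck corners at (165,59) and (299,58). The flap runs from (189,168) to (283,168), and the bowl's extreme edges are at x 205 and 284, around y 105.

```bash
python3 - <<'E'
from h import *
import pickle
st,s,_=pickle.load(open("w1.pkl","rb"));H=np.array(s["hand_eye"]);K=np.array(s["mtx"])
R=st["orientation"];p=st["position"]
def r(u,v,z):
    d=R@H[:3,:3]@np.linalg.solve(K,[u/.75,v/.75,1]);c=R@H[:3,3]+p
    return (c+d*(z-c[2])/d[2])[:2]
f1,f2=r(165,59,.09),r(299,58,.09);print("deck",f1,f2,np.linalg.norm(f1-f2))
y=(f2-f1)/np.linalg.norm(f1-f2)
if y[0]<0:y=-y
x=np.array([y[1],-y[0]]);print(np.degrees(np.arctan2(y[1],y[0])),"sill",(f1+f2)/2+.185*x)
g1,g2=r(189,184,.096),r(283,184,.096);print("flap low",g1,g2,(g1+g2)/2,np.linalg.norm(g1-g2))
sill=np.array([.589,-.027]);a=np.radians(17);Y=np.array([np.cos(a),np.sin(a)]);X=np.array([Y[1],-Y[0]])
for n,q in(("L",r(205,103,.105)),("R",r(284,103,.105)),("rear base",r(244,73,.125)),("tcp",p[:2])):print(n,(q-sill)@X,(q-sill)@Y)
E
```

```text
deck [0.44412259 0.12499935] [0.62283432 0.18098422] 0.1872757025008161
17.394165513235173 sill [ 0.58878303 -0.02354831]
flap low [ 0.52108651 -0.15486943] [ 0.71832511 -0.09489964] [ 0.61970581 -0.12488454] 0.2061539229689094
L -0.12310427620837591 -0.04334305876850454
R -0.12295725171663925 0.07837266580238672
rear base -0.1865765193415354 0.016178395493481233
tcp -0.21559338790936375 0.011840009062831907
```

Request:
step_arm --plan "0.55 0.48 0.1 0.83 0 0 0;0.55 0.48 0 0.83 0 0 0;0.55 0.48 0 0.83 0 0 0;0.55 0.48 0 0.83 0 0 0;0.55 0.48 0 0.83 0 0 0;0.55 0.24 0 0.42 0 0 0;0.55 0.24 0 0.42 0 0 0;0.55 0 0 0 0 0 0;0.55 0 0 0 0 0 0"

```text
time: 8.07
position: [0.5416, 0.1843, 0.1014]
orientation: [[-0.252, 0.957, 0.147], [0.829, 0.291, -0.478], [-0.5, 0.001, -0.866]]
contact_force: [0.1, -0.5, 0.1]
opening: 0.555
grip_force: 0.0
```

Request:
step_arm --plan "0.55 -0.26 0 0.15 0 0 0;0.55 -0.26 0 0.15 0 0 0;0.55 -0.26 0 0.15 0 0 0;0.55 -0.26 0 0.15 0 0 0;0.55 -0.26 0 0.15 0 0 0;0.55 -0.26 -0.08 0.15 0 0 0;0.55 -0.26 -0.08 0.15 0 0 0;0.55 -0.26 -0.08 0.15 0 0 0;0.55 0 0 0 0 0 0"

```text
time: 9.2
position: [0.5598, 0.0885, 0.1003]
orientation: [[-0.251, 0.957, 0.145], [0.829, 0.29, -0.479], [-0.5, 0.0, -0.866]]
contact_force: [-0.6, -0.2, -0.5]
opening: 0.551
grip_force: 0.0
```

```bash
cat > look.py <<'E'
from h import *
import sys
n=sys.argv[1]
s=manip.snapshot("wrist")["image"];t=manip.snapshot("top")["image"];d=manip.snapshot("side")["image"]
a=np.hstack([cv2.resize(t[150:260,215:391],(400,250)),cv2.resize(d[180:355,240:520],(400,250))])
b=np.hstack([cv2.resize(s,(520,325)),np.zeros((325,280,3),np.uint8)])
cv2.imwrite(f"pics/{n}.png",np.vstack([a,b]))
st=manip.sense();q=st["position"][:2]-[.589,-.026];A=np.radians(17);print(q@[np.sin(A),-np.cos(A)],q@[np.cos(A),np.sin(A)],st["position"][2],st["contact_force"])
E
python3 look.py p1
```

```text
-0.11894715023211026 0.005953954750573402 0.10026270288007917 [0.27035361 0.30390399 0.31018361]
```

View pics/p1.png

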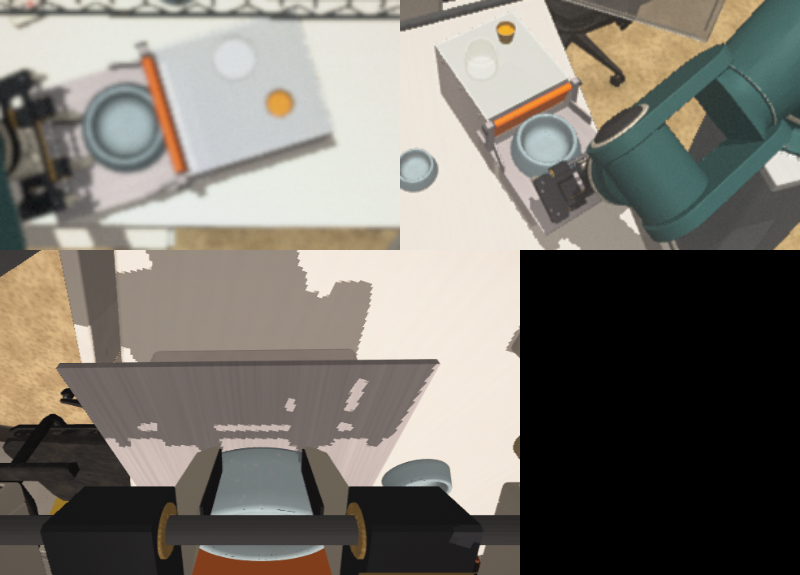

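The bowl is at the flap between both fingers and nearly centred between the wings. I'll push on through.

Request:
step_arm --plan "0.55 -0.26 -0.04 0.15 0 0 0;0.55 -0.26 -0.04 0.15 0 0 0;0.55 -0.26 0 0.15 0 0 0;0.55 -0.26 0 0.15 0 0 0;0.55 -0.26 0 0.15 0 0 0;0.55 -0.26 0 0.15 0 0 0;0.55 -0.26 0 0.15 0 0 0;0.55 0 0 0 0 0 0"

```text
time: 10.35
position: [0.5814, 0.0072, 0.1003]
orientation: [[-0.251, 0.957, 0.145], [0.829, 0.29, -0.479], [-0.5, -0.0, -0.866]]
contact_force: [0.1, 0.4, 0.1]
opening: 0.547
grip_force: 0.0
```

Request:
step_arm --plan "0.55 -0.26 0 0.15 0 0 0;0.55 -0.26 0 0.15 0 0 0;0.55 -0.2 0 0.12 0 0 0;0.55 0 0 0 0 0 0;0.55 0 0 0 0 0 0"

```text
time: 10.98
position: [0.591, -0.0239, 0.1]
orientation: [[-0.252, 0.957, 0.145], [0.829, 0.291, -0.478], [-0.5, -0.0, -0.866]]
contact_force: [0.4, 0.5, 0.5]
opening: 0.547
grip_force: 0.0
```

```bash
python3 look.py p2
```

```text
-0.0016890103034896426 0.002576725816255678 0.10001484783949557 [0.13614163 1.33340275 0.03348136]
```

View pics/p2.png

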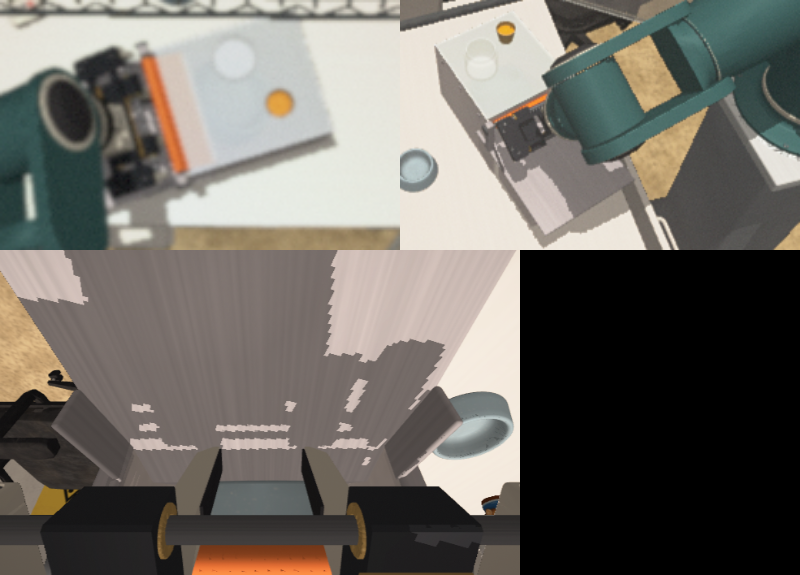

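The fingers are at the gateway and the bowl is beyond the crest, though it may still be sliding at about (263,495). I'll nudge it slightly, wait, then draw back.

Request:
step_arm --plan "0.55 -0.17 0 0.1 0 0 0;0.55 0 0 0 0 0 0;0.55 0 0 0 0 0 0;0.55 0 0 0 0 0 0;0.55 0 0 0 0 0 0;0.55 0 0 0 0 0 0"

```text
time: 11.88
position: [0.5933, -0.0314, 0.1001]
orientation: [[-0.252, 0.957, 0.146], [0.828, 0.291, -0.478], [-0.5, 0.0, -0.866]]
contact_force: [-0.9, -0.1, 0.5]
opening: 0.548
grip_force: 0.0
```

```bash
python3 look.py p3
```

```text
0.006428509080478142 0.0025859127940669377 0.10004360530414601 [0.10959381 0.5240166  0.16162686]
```

View pics/p3.png

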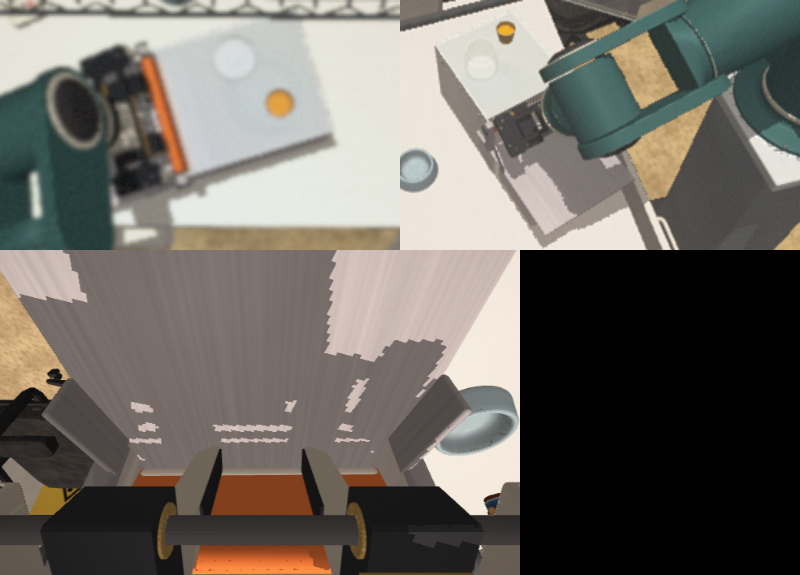

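The bowl has slid down and the flap has dropped onto the fingers, with its white lower edge at about (260,472). Next I'll draw straight back and then rise away.

Request:
step_arm --plan "0.55 0.4 0 -0.23 0 0 0;0.55 0.4 0 -0.23 0 0 0;0.55 0.6 0 -0.35 0 0 0;0.55 0.6 0 -0.35 0 0 0;0.55 0.8 0 -0.46 0 0 0;0.55 0.8 0 -0.46 0 0 0;0.55 0.8 0 -0.46 0 0 0;0.55 0.8 0 -0.46 0 0 0;0.55 0.6 0 -0.35 0 0 0;0.55 0 0 0 0 0 0"

```text
time: 13.28
position: [0.5143, 0.2272, 0.1]
orientation: [[-0.255, 0.956, 0.147], [0.828, 0.294, -0.478], [-0.5, -0.0, -0.866]]
contact_force: [0.9, -1.0, 0.9]
opening: 0.554
grip_force: 0.0
```

Request:
step_arm --plan "0.55 -0.4 0 -0.7 0 0 0;0.55 -0.4 0 -0.7 0 0 0;0.55 -0.4 0 -0.7 0 0 0;0.55 -0.4 0 -0.7 0 0 0;0.55 0 0 0 0 0 0;0.55 0 0 0 0 0 0;0.55 0 0 0 0 0 0;0.55 0 0 0 0 0 0"

```text
time: 14.28
position: [0.515, 0.2253, 0.2283]
orientation: [[-0.253, 0.957, 0.145], [0.828, 0.291, -0.479], [-0.5, -0.001, -0.866]]
contact_force: [0.4, -0.2, 0.1]
opening: 0.549
grip_force: 0.0
```

```bash
python3 look.py p4
```

```text
-0.2619967537740878 0.0028173868906016465 0.228754683811334 [ 0.8980692  -0.86956924 -0.32149152]
```

View pics/p4.png

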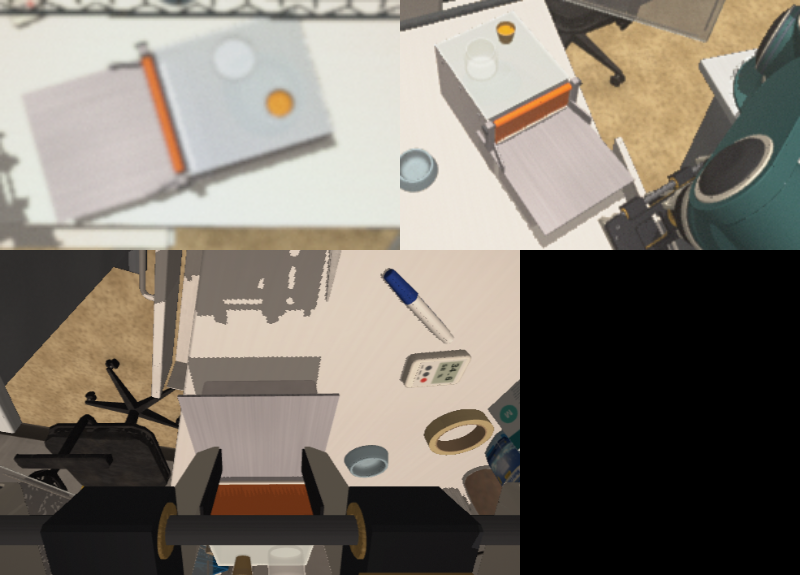

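The deck is empty and the flap hangs shut. The bowl shows faintly inside the hood, the jar and cup have not moved, and the robot is clear of everything.

```bash
python3 -c "
from bench import manip
print(manip.sign_off())"
```

```text
the job is handed in; nothing more can be done
None
```

The bowl was pushed through the flap and slid into the box, the fingers are out with the flap hanging shut, the jar and cup were not touched, and the job was handed in at about 14.5 s.

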